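# Clip the round slate label onto the ham stand's ring

### The arm

A 7-joint arm with a two-finger parallel gripper is mounted at the origin on the work surface. World frame = base frame: x ahead of the robot, y to its left, z up, the work surface at z = 0. Lengths are in mm, angles in rad, forces in N, time in s.
With the tool pointing down it reaches from about 425 to 1025 mm from the base axis. Payload 9.4 kg.
Tool frame: the origin (TCP) lies at the very end of the fingers, on their centre line; the grasp point (between the pads) lies 19 mm behind it; z points along the fingers, y is the direction in which the jaws open and shut (so a half turn about z gives the same grasp; the last joint's range is limited). The gripper opens to 85 mm and grips with 20 to 120 N. Pads are 22 mm wide; open, the fingers measure 114 mm over their backs; the gripper's body (76 mm by 85 mm) begins 54 mm behind the grasp point. The pads swing forward as they close: fully open they stand 13 mm farther back than shut.
Start: joints at [1.098, 0.599, -0.003, 1.599, 0.002, 0.943, -0.08], TCP at [279.512, -668.952, 231.275] pointing down, gripper open.
Joint ranges: [-2.57, 2.57], [-0.35, 1.97], [-1.29, 1.29], [0.11, 2.56], [-1.05, 4.19], [0.11, 1.86], [-2.63, 2.63]. Speed limits (rad/s): [2.22, 2.22, 3.01, 3.01, 3.14, 3.14, 3.14].

### API

Orientations are given as a unit quaternion [x, y, z, w].
In Python, from station import bot gives the robot as it stands. The module is installed in compiled form; this text tells all that it offers.
- The arm moves only by the tool drive_tool, never from a script. Its argument "plan" is a list that holds one entry, the list of rows, each a list of 7 numbers: the finger opening in m, from 0 to 0.0854, then the shift along the tool's x, y, z in m, then the turn, a rotation vector about the tool's x, y, z in degrees. A call has exactly 5 rows; each row is the pose to reach, as a shift and turn from the pose commanded when the call began, along the tool's axes at that moment; what a row does not reach only later rows make up. A row lasts 1/10 s, in which the tool goes at most 50 mm and 8.59 degrees, less where a joint would pass 70% of its speed; a pose out of reach is approached as far as the arm can. A call with a gripper value outside its range is refused whole. The fingers move at their own pace and stop on an object; "squeeze" is the grip in N (left out, the last holds). Time passes only in rows, so rows that repeat a pose let the fingers close, or fill a call up. It gives the time, the measured TCP pose, the force and the opening at its end, in the units of the state.
- bot.state(): the state, without advancing time (a new reading comes with each control period).
- bot.read_camera(name): name is "side" or "top"; returns the picture (384x512x3 uint8, red, green, blue); there is no depth.
- bot.calibration(name): a dict with "camera_matrix" (3x3 intrinsics, pixels), "rvec" (rotation vector, rad) and "tvec" (3), from world to camera coordinates, as OpenCV has them. Camera axes: x right, y down, z forward; pixel columns grow to the right and rows downward; lengths in mm; the calibration is good to about 2 mm. A picture is of the moment at which its call begins. calibration takes no time and is no camera call.
- bot.job_done(): hands the job in, once; it reports no verdict.
The state is a dict: "t": time; "joints": joint angles; "qd": joint speeds; "effort": joint torques, N m; "eef_pos": TCP position; "eef_rot": TCP orientation; "contact_force": force on the tool from outside, world axes, zero at the start; "ft_torque": the same for the moment, N m; "gripper_width": finger opening in mm.
Only numpy, scipy, OpenCV 4.12 (cv2) and the standard library are available. Lean on these libraries where they do the work, as an engineer would, in place of code of your own. Each camera call takes 0.05 s, during which the arm holds its last target.

### The job

Take the label with the round slate out of the wooden rack and clip its snap hook onto the bar of the steel ring on the ham stand: push the hook's sprung gate open against the ring's bar until the bar is in and the gate snaps shut behind it. Leave the label hanging freely from the ring, and leave the rectangular label in the rack and the jar, bowl and knife where they are.

Things in the scene. Friction and masses are not known exactly. Their poses are not given: they have to be found in the camera images.
- round_grip (a point): Centre of the black plastic grip tab on top of the ROUND-slate label, the one to clip on. Tab 30 mm (x) by 12 mm (y, pinch here) by 48 mm high; label 200 mm tall, its top 20 mm above this point. Axes: z up, x from the hook's closed spine towards its gate, y across the hook's thickness. Mass 0.2 to 0.4 kg. Hung on a bar it balances upright.
- round_slate (a point): Centre of the round slate (disc 70 mm in diameter, 6 mm thick, in the label's y-z plane), 140 mm below the grip centre, same axes. Under it a steel foot strip 70 mm wide (y), 10 mm thick, 8 mm high, whose underside is 40 mm below this point. At the start the lowest 20 mm of the label stand in a rack slot: lift straight up.
- round_seat (a point): In the round label's snap hook (10 mm steel bar, in the x-z plane), 39 mm below the grip centre, same axes: where the bar's centre sits when the label hangs. From here (mm): bow's inside top z = +4; spine's inner face x = -19; nose at x = 19 to 29 ends at z = -22; lower arm's top z = -56; the gate closes the mouth between these two on the +x side.
- round_mouth (a point): Middle of the closed gate's upper half, at x = +24, z = -37 mm from the seat, same axes. The bar comes in here in the label's -x direction, swinging the gate inward, until the bar's centre is at about x = -10 from the seat and past the gate's end; then the label is lowered about 37 mm so that the bar rises into the bow (x = 0, z = 0).
- round_gate (a joint): Gate of the round label's hook: 8 mm steel bar, 34 mm from hinge to free end, hinged at the foot of the mouth (x = +24, z = -57 mm from the seat), free end up, swings only inward (-x). 0 = shut, 1.4 rad = fully open. A spring shuts it, 0.06 N m at 0 and 0.15 N m at 1 rad: 2 to 6 N at its end opens it.
- square_grip (a point): Centre of the grip tab of the other label: the same hook, foot and tab, but a RECTANGULAR slate 96 mm wide and 66 mm high. It stays in its rack slot. Same axes.
- ring: Fixed level D-ring of 8 mm steel bar on a post of the ham stand. Origin: centre of its straight front bar, which runs 64 mm along y, 205 mm above the counter. x points level from the bar into the ring: the label is pushed on in +x, its own x along the ring's x. Clear for 60 mm inside; the post, 83 mm beyond the bar, ends 7 mm above it.
- stand: Fixed ham stand: wooden board 220 mm (x) by 360 mm (y), top 30 mm above the counter; axes as the ring's, the ring's bar is at x = 0, y = -80 mm. Origin under the board, 80 mm from its front edge. Its clamp collar of bent tubes, up to 300 mm high, stands at x = 60, y = 120 mm. No ham in it.
- rack: Fixed light wooden label rack, 200 mm (x) by 136 mm (y), 32 mm high, origin at the centre of its underside; two slots along y, 60 mm either side of it in x, each 13 mm wide, 100 mm long, floor 12 mm above the counter. Which label is in which slot varies.
- jar: Bystander: amber glass jar with a steel lid, 68 mm diameter, 100 mm high; origin at the centre of its underside.
- bowl: Bystander: white bowl, 100 mm diameter, 38 mm high; origin at the centre of its underside.
- knife: Bystander: carving knife lying flat, black handle, 295 mm long, 16 mm high; origin under it, near the middle; blade to its +x.

How it is judged (in metres and radians):
On the way, in this order (a step that is already met when the one before it is completed fails the run):
1. the round label is lifted out of the rack (height (world z) of round_grip above 0.235 m), for 0.1 s.
2. the gate is pushed open by the ring's bar in the hook's mouth (value of joint round_gate above 0.35 rad and x of ring in the frame of round_seat between -0.025 and 0.03 m and y of ring in the frame of round_seat between -0.035 and 0.035 m and z of ring in the frame of round_seat between -0.058 and 0.006 m and contact force between ring and round above 0.3 N), for 0.05 s.
3. the bar is inside the hook and the gate has snapped shut (value of joint round_gate below 0.12 rad and x of ring in the frame of round_seat between -0.025 and 0.016 m and y of ring in the frame of round_seat between -0.035 and 0.035 m and z of ring in the frame of round_seat between -0.05 and 0.006 m), for 0.1 s.
At the end, for the whole second after the job is handed in: The round label hangs at rest from the ring: the ring's bar sits in the hook's bow (within 16 mm sideways and 8 mm in height of the seat point, hook within 35 mm of the bar's middle), the gate is shut (below 0.12 rad), the label is within 0.3 rad of upright and slower than 30 mm/s (x of ring in the frame of round_seat between -0.016 and 0.016 m and y of ring in the frame of round_seat between -0.035 and 0.035 m and z of ring in the frame of round_seat between -0.008 and 0.006 m and value of joint round_gate below 0.12 rad and angle between round_seat's own z axis and vertical below 0.3 rad and linear speed of round below 0.03 m/s); the robot touches nothing.
It fails at once if the rectangular label is pushed more than 25 mm or tipped over (distance of square_grip from where it was at the start of the episode above 0.025 m or angle between square_grip's own z axis and vertical above 0.3 rad).
It fails at once if the jar, the bowl or the knife is moved more than 30 mm (distance of any of jar, bowl, knife from where it was at the start of the episode above 0.03 m).
It also fails if it takes over 48 s, if anything falls off the work surface, if the arm or the gripper's body presses on something with over 40 N, if the wrist force passes 120 N, or if a joint passes its speed limit or range.

## Working session

There is one attempt and no reset: what is moved stays moved. The work goes in short steps, Python scripts to look and compute and a tool call to move; the robot and the scene stay as the last step left them, time stands still between calls to the robot, and variables do not carry over. Pictures are saved under pics/ and viewed, and the job is handed in when it is done.

Besides the shell and the picture viewer there is one more tool, called after "Request:" as name(argument=value, ...) on one line, values as JSON. drive_tool: Moves the arm, as the interface text tells. Its arguments: {"type":"object","properties":{"plan":{"type":"array","items":{"type":"array","items":{"type":"array","items":{"type":"number"}}}},"squeeze":{"type":"number"}},"required":["plan"]}

```bash
mkdir -p pics; cat > h.py <<'E'
import numpy as np, cv2
from station import bot
from scipy.spatial.transform import Rotation as R
def cal(n):
    c=bot.calibration(n); K=np.array(c['camera_matrix'],float); r=np.array(c['rvec'],float); t=np.array(c['tvec'],float).ravel()
    return K,cv2.Rodrigues(r)[0],t
def ray(n,u,v):
    K,Rm,t=cal(n); d=Rm.T@np.linalg.solve(K,[u,v,1]); return -Rm.T@t, d/np.linalg.norm(d)
def onz(n,u,v,z):
    o,d=ray(n,u,v); return o+d*(z-o[2])/d[2]
def tri(a,b):
    o1,d1=ray('side',*a);o2,d2=ray('top',*b)
    s=np.linalg.lstsq(np.c_[d1,-d2],o2-o1,rcond=None)[0]
    p,q=o1+d1*s[0],o2+d2*s[1]; return (p+q)/2,np.linalg.norm(p-q)
def proj(n,p):
    K,Rm,t=cal(n); return cv2.projectPoints(np.array(p,float).reshape(-1,3),cv2.Rodrigues(Rm)[0],t,K,None)[0].reshape(-1,2)
def snap(n,f):
    im=bot.read_camera(n)[:,:,::-1].copy(); cv2.imwrite('pics/'+f+'_raw.png',im)
    cv2.imwrite('pics/'+f+'.png',cv2.resize(im,(800,600),interpolation=cv2.INTER_CUBIC)); return im
E
python3 - <<'E'
from h import *
snap('side','s0');snap('top','t0')
s=bot.state();print(s)
for n in('side','top'):
    K,Rm,t=cal(n);print(n,K,-Rm.T@t,Rm)
E
```

```text
{'t': 0.1, 'joints': array([ 1.09830678,  0.60005795, -0.00255702,  1.60006303,  0.00176379,
        0.9429097 , -0.07981201]), 'qd': array([ 3.21203383e-05, -3.26274367e-03, -7.80155951e-04, -8.57540596e-04,
        1.45107969e-03,  7.31775641e-04,  2.97799406e-04]), 'effort': array([ 5.40298308e-03, -7.77992177e+01,  1.57007016e+00, -2.58631057e+01,
        1.26964424e-02,  5.48050346e-03,  6.08300047e-05]), 'eef_pos': array([ 279.35115264, -668.55007198,  230.48914378]), 'eef_rot': array([ 9.80478810e-01,  1.96623465e-01, -1.88149307e-04, -6.92839165e-04]), 'contact_force': array([-0.03732467,  0.47813581, -0.16541879]), 'ft_torque': array([-0.01827874, -0.04473347,  0.03608718]), 'gripper_width': 85.33481778131143}
side [[403.12373538   0.         254.69173421]
 [  0.         403.12373538 197.72676895]
 [  0.           0.           1.        ]] [263.47590087 764.28632682 679.38153165] [[-0.9274215  -0.37399288  0.0043226 ]
 [-0.20000097  0.48612687 -0.850694  ]
 [ 0.31605216 -0.78981643 -0.52564345]]
top [[444.76115298   0.         250.37282653]
 [  0.         444.76115298 194.07155491]
 [  0.           0.           1.        ]] [ 392.22221243  -32.84460562 1352.1503544 ] [[ 0.00866965 -0.99988176  0.01270064]
 [-0.98977271 -0.01038919 -0.14227454]
 [ 0.14238967 -0.01133728 -0.98974575]]
```

View pics/s0.png

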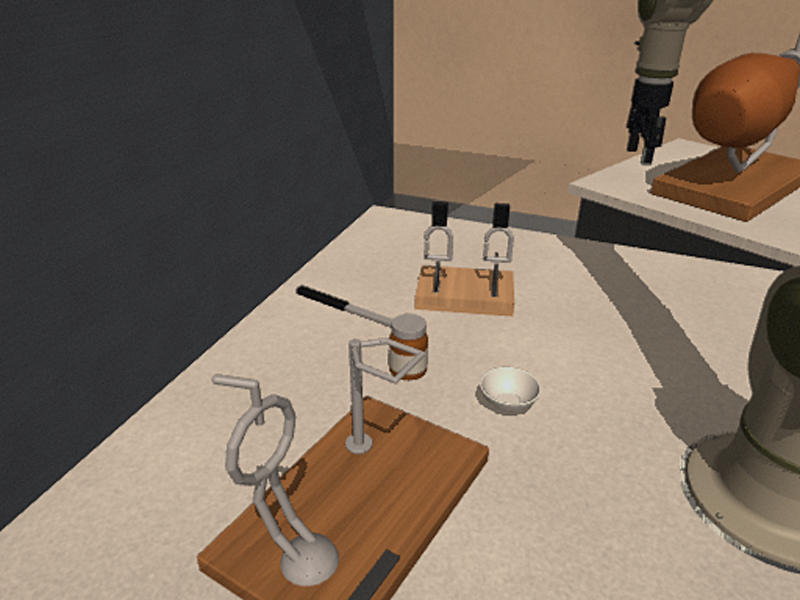

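View pics/t0.png

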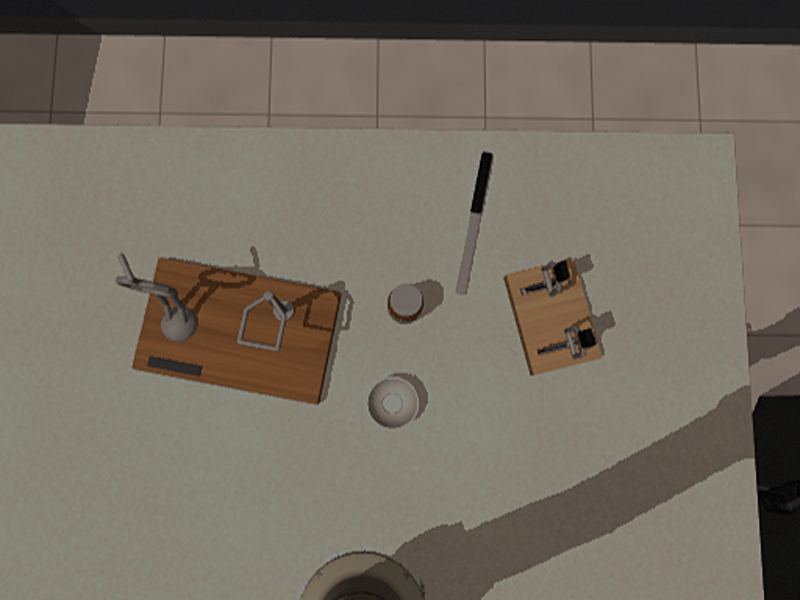

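```bash
python3 - <<'E'
import cv2,numpy as np
a=cv2.imread('pics/s0_raw.png')[125:205,260:335]; b=cv2.imread('pics/t0_raw.png')[160:245,315:395]
c=cv2.imread('pics/s0_raw.png')[210:300,200:290]; d=cv2.imread('pics/t0_raw.png')[160:265,80:225]
for i,(n,x,k) in enumerate([('a',a,7),('b',b,7),('c',c,6),('d',d,5)]): cv2.imwrite(f'pics/z_{n}.png',cv2.resize(x,None,fx=k,fy=k,interpolation=cv2.INTER_CUBIC))
E
```

```text
(no output)
```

View pics/z_a.png

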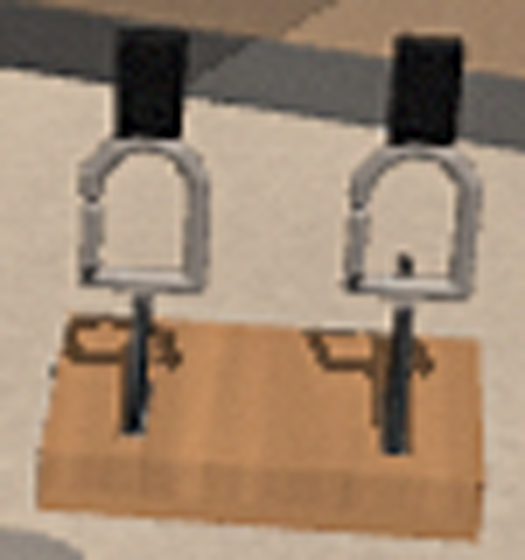

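View pics/z_b.png

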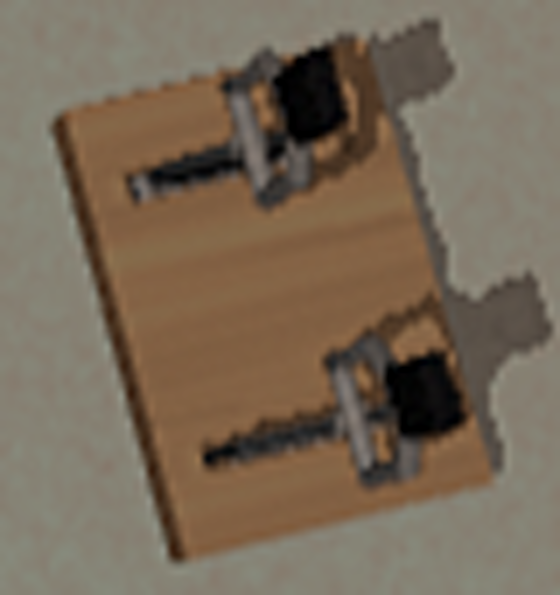

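View pics/z_c.png

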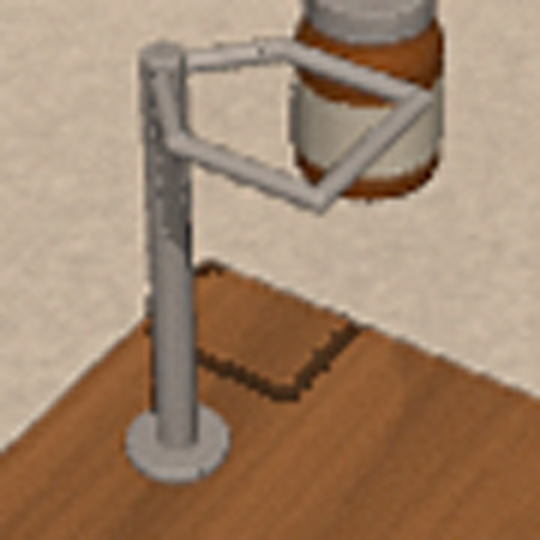

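View pics/z_d.png

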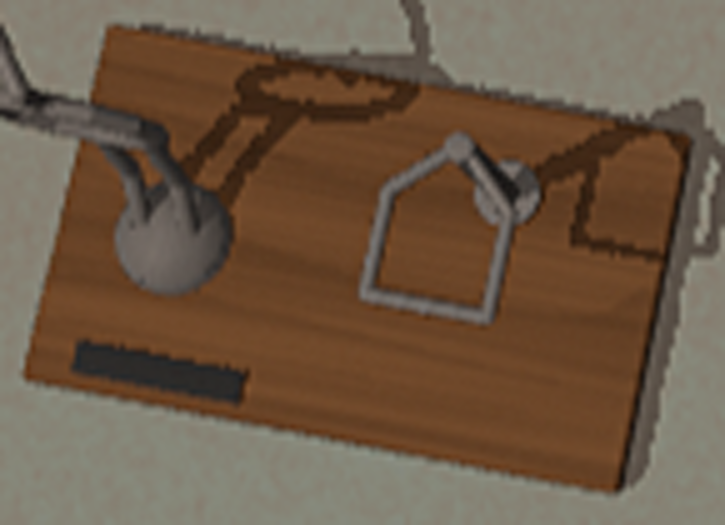

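```bash
python3 - <<'E'
from h import *
t=cv2.imread('pics/t0_raw.png');s=cv2.imread('pics/s0_raw.png')
hs=cv2.cvtColor(t,cv2.COLOR_BGR2HSV)
def cen(im,roi,thr):
    x0,y0,x1,y1=roi; m=(im[y0:y1,x0:x1].max(2)<thr).astype(np.uint8)
    n,l,st,c=cv2.connectedComponentsWithStats(m); i=1+np.argmax(st[1:,4]); print(' ',st[i],c[i]+[x0,y0]); return c[i]+[x0,y0]
print('tabs')
# top ROI, side ROI
A=[cen(t,(352,163,366,183),42),cen(t,(368,207,386,226),42)]
B=[cen(s,(274,127,290,147),30),cen(s,(313,129,328,148),30)]
for a,b in zip(A,B):
    p,e=tri(b,a);print(p,e)
for n,roi in(('rack',(310,160,395,245)),('stand',(80,160,225,265))):
    x0,y0,x1,y1=roi;h=hs[y0:y1,x0:x1]
    m=((h[...,1]>95)&(h[...,0]<20)&(h[...,2]>(70 if n=='rack' else 40))).astype(np.uint8)
    m=cv2.morphologyEx(m,cv2.MORPH_OPEN,np.ones((3,3)))
    cs,_=cv2.findContours(m,0,2);c=max(cs,key=cv2.contourArea)+np.array([x0,y0])
    z=32 if n=='rack' else 30
    w=np.array([onz('top',*q[0],z)[:2] for q in cv2.convexHull(c)],np.float32)
    r=cv2.minAreaRect(w);print(n,r,cv2.boxPoints(r).round(1).tolist())
E
```

```text
tabs
  [  1   4  12  16 110] [358.36363636 174.12727273]
  [  2   4  11  12 100] [374.99 216.28]
  [  3   2  10  16 128] [281.078125  136.8515625]
  [  3   2  10  15 122] [320.55737705 137.85245902]
[ 616.59899508 -333.94612912  188.35476157] 0.28293001822083885
[ 503.68727307 -375.37174547  187.28154311] 0.8314150205408903
rack ((562.0238647460938, -357.7576904296875), (197.72035217285156, 139.53225708007812), 14.372316360473633) [[448.8999938964844, -314.70001220703125], [483.6000061035156, -449.8999938964844], [675.0999755859375, -400.79998779296875], [640.5, -265.6000061035156]]
stand ((529.6703491210938, 246.25015258789062), (358.5682678222656, 218.39163208007812), 79.70316314697266) [[390.20001220703125, 89.4000015258789], [605.0999755859375, 50.29999923706055], [669.2000122070312, 403.1000061035156], [454.29998779296875, 442.20001220703125]]
```

```bash
python3 - <<'E'
from h import *
for q in[(153.6,219.4),(178,223.6)]: print(onz('top',*q,205))
# side-view bar ends: crop c px (175,140)?->(318,203) nearside bar; corners
for q in[(320,203),(427,98),(178,140),(280,47)]: print('side',onz('side',200+q[0]/6,210+q[1]/6,205))
print(proj('top',[[485.9,172.9,205]]),proj('side',[[485.9,172.9,205]]))
a=np.radians(14.4);ux=np.array([np.cos(a),np.sin(a),0]);uy=np.array([-np.sin(a),np.cos(a),0])
for n,g in(('far',[616.6,-334,191]),('near',[503.7,-375.4,191])):
    g=np.array(g)
    for lab,dy,dz in(('foot+y',35,-172),('rect top+y',48,-107),('rect top-y',-48,-107),('round top',0,-105),('round +y',35,-140),('rect bot+y',48,-173)):
        p=g+uy*dy+[0,0,dz]
        print(n,lab,'top-crop',((proj('top',p)[0]-[315,160])*7).round(),'side-crop',((proj('side',p)[0]-[260,125])*7).round())
E
```

```text
[488.68136276 202.89879543 205.        ]
[478.45539565 139.78692516 205.        ]
side [489.1110233  206.13826307 205.        ]
side [477.21670559 140.28631414 205.        ]
side [544.41795808 193.13356042 205.        ]
side [534.44798082 131.29436332 205.        ]
[[165.22304694 220.59018735]] [[261.27236703 234.40404887]]
far foot+y top-crop [128. 190.] side-crop [128. 456.]
far rect top+y top-crop [128. 173.] side-crop [131. 344.]
far rect top-y top-crop [351. 118.] side-crop [147. 249.]
far round top top-crop [241. 145.] side-crop [139. 291.]
far round +y top-crop [143. 178.] side-crop [130. 395.]
far rect bot+y top-crop [ 99. 198.] side-crop [125. 472.]
near foot+y top-crop [229. 451.] side-crop [390. 461.]
near rect top+y top-crop [234. 446.] side-crop [403. 350.]
near rect top-y top-crop [459. 390.] side-crop [403. 253.]
near round top top-crop [348. 418.] side-crop [403. 296.]
near round +y top-crop [246. 445.] side-crop [396. 400.]
near rect bot+y top-crop [199. 458.] side-crop [390. 477.]
```

```bash
cat >> h.py <<'E'
def go(p,yaw):
    s=bot.state(); Rc=R.from_quat(s['eef_rot']); y=np.radians(yaw)
    Rt=R.from_matrix(np.c_[[np.cos(y),np.sin(y),0],[np.sin(y),-np.cos(y),0],[0,0,-1]])
    print('t',s['t'],'pos',s['eef_pos'].round(1),'yaw',np.degrees(np.arctan2(*Rc.as_matrix()[[1,0],0])).round(2),'F',s['contact_force'].round(1),'w',round(s['gripper_width'],1))
    print('shift',(Rc.inv().apply(np.array(p)-s['eef_pos'])/1000).round(4),'rot',np.degrees((Rc.inv()*Rt).as_rotvec()).round(2))
E
python3 -c "
from h import *
go([616.6,-335,262],14.4)"
```

```text
t 0.1 pos [ 279.4 -668.6  230.5] yaw 22.68 F [-0.   0.5 -0.2] w 85.3
shift [ 0.4398 -0.1778 -0.0313] rot [-0.08  0.01  8.28]
```

Request:
drive_tool(plan=[[[0.085,0.03,-0.012,-0.025,0,0,1],[0.085,0.07,-0.028,-0.0313,0,0,2],[0.085,0.115,-0.046,-0.0313,0,0,3],[0.085,0.16,-0.065,-0.0313,0,0,4],[0.085,0.205,-0.083,-0.0313,0,0,5]]])

```text
t: 0.6
eef_pos: [437.6, -511.7, 262.4]
eef_rot: [0.988, 0.153, -0.0, -0.0]
contact_force: [0.4, -0.5, 0.1]
gripper_width: 85.1
```

```bash
python3 -c "
from h import *
go([616.6,-335,262],14.4)"
```

```text
t 0.6 pos [ 437.6 -511.7  262.4] yaw 17.62 F [ 0.4 -0.5  0.1] w 85.1
shift [ 0.2241 -0.1142  0.0004] rot [-0.03  0.01  3.22]
```

Request:
drive_tool(plan=[[[0.085,0.045,-0.023,0,0,0,1],[0.085,0.09,-0.046,0,0,0,2],[0.085,0.135,-0.069,0,0,0,3],[0.085,0.18,-0.092,0,0,0,3.2],[0.085,0.2241,-0.1142,0,0,0,3.2]]])

```text
t: 1.1
eef_pos: [615.5, -335.8, 262.2]
eef_rot: [0.992, 0.126, -0.0, -0.0]
contact_force: [0.3, -0.6, 0.7]
gripper_width: 85.2
```

```bash
python3 -c "
from h import *
snap('side','s1');snap('top','t1')
go([616.6,-335,176],14.4)
a=cv2.imread('pics/s1_raw.png')[85:205,240:340];b=cv2.imread('pics/t1_raw.png')[130:245,300:400]
cv2.imwrite('pics/z1.png',cv2.resize(np.hstack([cv2.resize(a,(400,480)),cv2.resize(b,(400,480))]),None,fx=1,fy=1))"
```

```text
t 1.2 pos [ 620.4 -328.8  261.7] yaw 15.11 F [ 1.   0.4 -0.7] w 84.9
shift [-0.0056  0.0054  0.0856] rot [-0.22 -0.19  0.71]
```

View pics/z1.png

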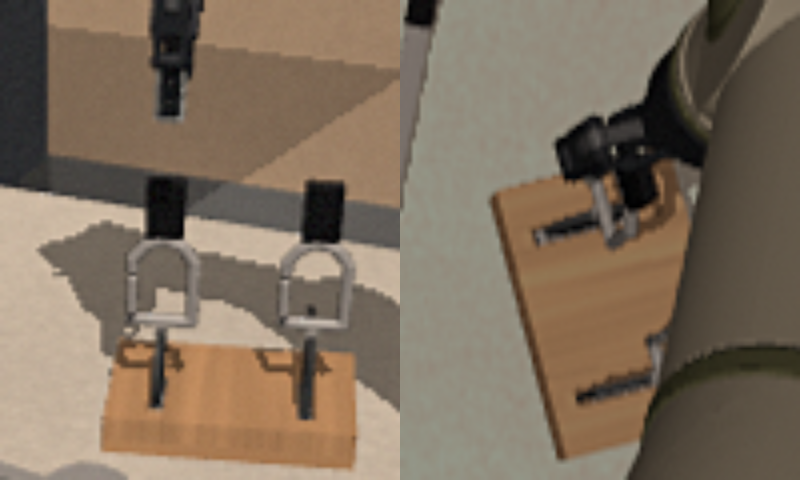

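Request:
drive_tool(plan=[[[0.085,0,0,0.005,0,0,0],[0.085,0,0,0.012,0,0,0],[0.085,0,0,0.02,0,0,0],[0.085,0,0,0.025,0,0,0],[0.085,0,0,0.025,0,0,0]]])

```text
t: 1.7
eef_pos: [613.3, -338.2, 236.4]
eef_rot: [0.992, 0.125, -0.001, -0.0]
contact_force: [-0.8, 0.0, -0.2]
gripper_width: 85.2
```

```bash
python3 -c "
from h import *
snap('side','s2');
go([616.6,-335,176],14.4)
# tab corner predictions
a=np.radians(14.4);ux=np.array([np.cos(a),np.sin(a),0]);uy=np.array([-np.sin(a),np.cos(a),0])
g=np.array([616.6,-335,192])
P=[g+ux*i*15+uy*j*6+[0,0,k*24] for i in(-1,1) for j in(-1,1) for k in(-1,1)]
im=cv2.imread('pics/s2_raw.png')
h=cv2.convexHull(proj('side',P).astype(np.float32));M=cv2.moments(h);print('pred',M['m10']/M['m00'],M['m01']/M['m00'],'meas 281.08 136.85')
t=cv2.convexHull(proj('top',P).astype(np.float32));M=cv2.moments(t);print('pred',M['m10']/M['m00'],M['m01']/M['m00'],'meas 358.4 174.1')
k=cv2.resize(im[85:205,240:340],(600,720),interpolation=cv2.INTER_CUBIC)[:600]
cv2.imwrite('pics/z2.png',k)"
```

```text
t 1.75 pos [ 613.7 -338.2  237. ] yaw 14.41 F [ 0.1 -0.1 -0.2] w 85.1
shift [ 0.0036 -0.0023  0.061 ] rot [-0.03  0.05  0.01]
pred 281.26867517345215 135.55026614625595 meas 281.08 136.85
pred 359.1928244626162 173.71933368692697 meas 358.4 174.1
```

View pics/z2.png

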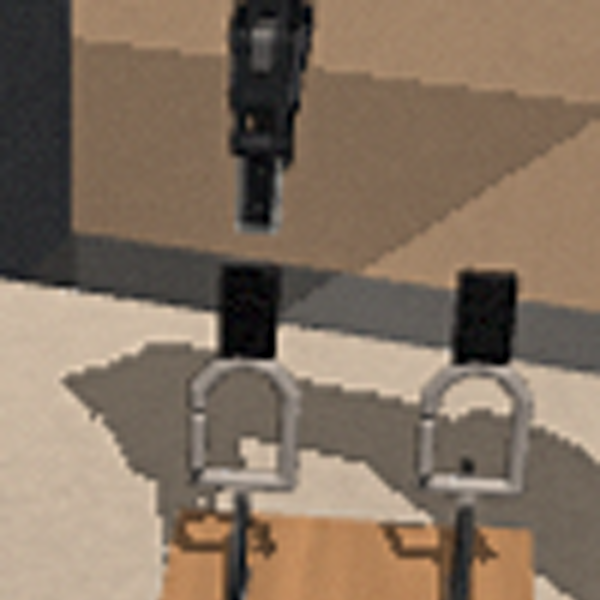

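Request:
drive_tool(plan=[[[0.085,0,0,0.01,0,0,0],[0.085,0,0,0.02,0,0,0],[0.085,0,0,0.025,0,0,0],[0.085,0,0,0.025,0,0,0],[0.085,0,0,0.025,0,0,0]]])

```text
t: 2.25
eef_pos: [614.5, -337.5, 212.4]
eef_rot: [0.992, 0.126, -0.0, -0.0]
contact_force: [-0.4, 0.2, 0.5]
gripper_width: 85.4
```

```bash
python3 -c "
from h import *
go([616.6,-335,176],14.4)"
```

```text
t 2.25 pos [ 614.5 -337.5  212.4] yaw 14.48 F [-0.4  0.2  0.5] w 85.4
shift [ 0.0027 -0.0019  0.0364] rot [-0.01  0.01  0.08]
```

Request:
drive_tool(plan=[[[0.085,0.001,-0.001,0.01,0,0,0],[0.085,0.0025,-0.002,0.02,0,0,0],[0.085,0.0025,-0.002,0.03,0,0,0],[0.085,0.0025,-0.002,0.036,0,0,0],[0.085,0.0025,-0.002,0.036,0,0,0]]])

```text
t: 2.75
eef_pos: [615.7, -334.7, 175.1]
eef_rot: [0.992, 0.126, -0.001, -0.001]
contact_force: [0.3, -0.1, -0.0]
gripper_width: 85.1
```

Request:
drive_tool(plan=[[[0.04,0,0,0,0,0,0],[0.03,0,0,0,0,0,0],[0.02,0,0,0,0,0,0],[0.015,0,0,0,0,0,0],[0.008,0,0,0,0,0,0]]], squeeze=40)

```text
t: 3.25
eef_pos: [616.5, -335.1, 176.8]
eef_rot: [0.992, 0.126, 0.0, 0.0]
contact_force: [0.6, 0.3, 3.3]
gripper_width: 12.1
```

Request:
drive_tool(plan=[[[0.0,0,0,0,0,0,0],[0.0,0,0,0,0,0,0],[0.0,0,0,0,0,0,0],[0.0,0,0,0,0,0,0],[0.0,0,0,0,0,0,0]]], squeeze=100)

```text
t: 3.75
eef_pos: [616.4, -335.2, 176.8]
eef_rot: [0.992, 0.126, 0.0, 0.0]
contact_force: [-0.0, -1.2, 2.1]
gripper_width: 11.0
```

```bash
python3 -c "
from h import *
go([616.6,-335,176],14.4)
snap('side','s3')
im=cv2.imread('pics/s3_raw.png')
cv2.imwrite('pics/z3.png',cv2.resize(im[105:205,240:340],(600,600),interpolation=cv2.INTER_CUBIC))"
```

```text
t 3.75 pos [ 616.4 -335.2  176.8] yaw 14.48 F [-0.  -1.2  2.1] w 11.0
shift [ 0.0002 -0.0001  0.0008] rot [ 0.02 -0.01  0.08]
```

View pics/z3.png

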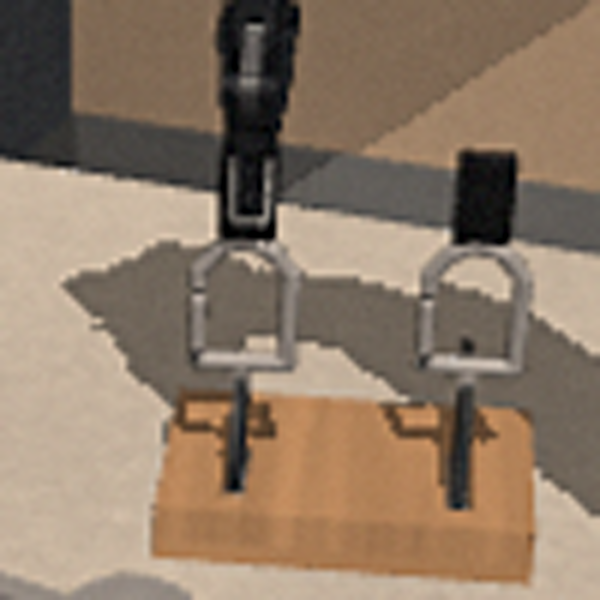

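Request:
drive_tool(plan=[[[0,0,0,-0.005,0,0,0],[0,0,0,-0.015,0,0,0],[0,0,0,-0.027,0,0,0],[0,0,0,-0.042,0,0,0],[0,0,0,-0.06,0,0,0]]])

```text
t: 4.3
eef_pos: [616.2, -334.8, 237.8]
eef_rot: [0.992, 0.126, -0.0, -0.0]
contact_force: [0.5, 1.6, -2.4]
gripper_width: 10.5
```

Request:
drive_tool(plan=[[[0,0,0,-0.018,0,0,0],[0,0,0,-0.034,0,0,0],[0,0,0,-0.047,0,0,0],[0,0,0,-0.056,0,0,0],[0,0,0,-0.06,0,0,0]]])

```text
t: 4.8
eef_pos: [616.5, -335.1, 297.9]
eef_rot: [0.992, 0.126, 0.001, 0.0]
contact_force: [-0.6, -0.3, -2.7]
gripper_width: 10.9
```

```bash
python3 -c "
from h import *
go([409,172,296],-10)
snap('side','s4');
print(onz('top',407/1.5625,300/1.5625,100),onz('top',393/1.5625,402/1.5625,38))
im=cv2.imread('pics/s4_raw.png')
cv2.imwrite('pics/z4.png',cv2.resize(im[65:205,220:340],(600,700),interpolation=cv2.INTER_CUBIC)[:600])"
```

```text
t 4.8 pos [ 616.5 -335.1  297.9] yaw 14.48 F [-0.6 -0.3 -2.7] w 10.9
shift [-0.0742 -0.5428  0.0014] rot [ 0.03 -0.07 24.48]
[578.62337809 -75.91429537 100.        ] [394.49647093 -52.87406315  38.        ]
```

View pics/z4.png

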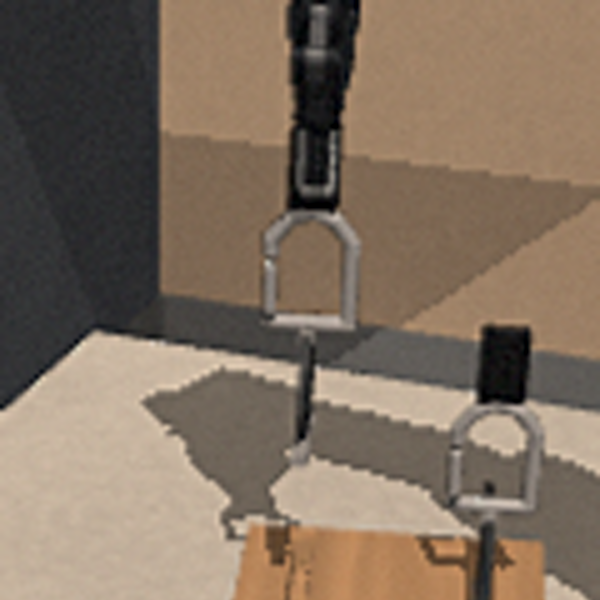

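Request:
drive_tool(plan=[[[0,-0.002,-0.015,0,0,0,1],[0,-0.006,-0.045,0,0,0,2.5],[0,-0.011,-0.083,0,0,0,4.5],[0,-0.017,-0.123,0,0,0,6.5],[0,-0.022,-0.163,0,0,0,8.5]]])

```text
t: 5.35
eef_pos: [553.1, -181.3, 295.8]
eef_rot: [0.999, 0.051, -0.001, -0.0]
contact_force: [1.4, 0.6, -1.9]
gripper_width: 11.2
```

```bash
python3 -c "
from h import *
go([409,172,296],-10)"
```

```text
t 5.35 pos [ 553.1 -181.3  295.8] yaw 5.88 F [ 1.4  0.6 -1.9] w 11.2
shift [-1.071e-01 -3.662e-01  1.000e-04] rot [-0.02  0.08 15.88]
```

Request:
drive_tool(plan=[[[0,-0.012,-0.04,0,0,0,2],[0,-0.024,-0.08,0,0,0,4],[0,-0.036,-0.12,0,0,0,6],[0,-0.048,-0.16,0,0,0,8],[0,-0.06,-0.2,0,0,0,10]]])

```text
t: 5.85
eef_pos: [472.6, 11.4, 296.2]
eef_rot: [0.999, -0.036, -0.0, 0.0]
contact_force: [1.2, 0.0, -3.1]
gripper_width: 10.9
```

```bash
python3 -c "
from h import *
go([409,172,296],-10)"
```

```text
t 5.85 pos [472.6  11.4 296.2] yaw -4.11 F [ 1.2  0.  -3.1] w 10.9
shift [-0.075  -0.1556  0.0002] rot [0.01 0.04 5.89]
```

Request:
drive_tool(plan=[[[0,-0.019,-0.04,0,0,0,2],[0,-0.037,-0.077,0,0,0,4],[0,-0.053,-0.11,0,0,0,5],[0,-0.065,-0.135,0,0,0,5.9],[0,-0.07,-0.146,0,0,0,5.9]]])

```text
t: 6.35
eef_pos: [412.8, 162.9, 296.3]
eef_rot: [0.996, -0.085, -0.0, -0.0]
contact_force: [-0.1, -0.1, -3.0]
gripper_width: 10.8
```

Request:
drive_tool(plan=[[[0,-0.001,-0.005,0,0,0,0],[0,-0.001,-0.01,0,0,0,0],[0,-0.001,-0.01,0,0,0,0],[0,-0.001,-0.01,0,0,0,0],[0,-0.001,-0.01,0,0,0,0]]])

```text
t: 6.85
eef_pos: [415.2, 169.7, 296.5]
eef_rot: [0.996, -0.087, -0.0, 0.0]
contact_force: [0.3, 0.4, -2.9]
gripper_width: 10.6
```

```bash
python3 -c "
from h import *
snap('side','s5');snap('top','t5')
go([409,172,267],-10)"
```

```text
t 6.95 pos [415.1 170.  296.5] yaw -9.98 F [-0.1  0.2 -3.3] w 10.8
shift [-0.0063 -0.0009  0.0295] rot [0.01 0.01 0.02]
```

View pics/s5.png

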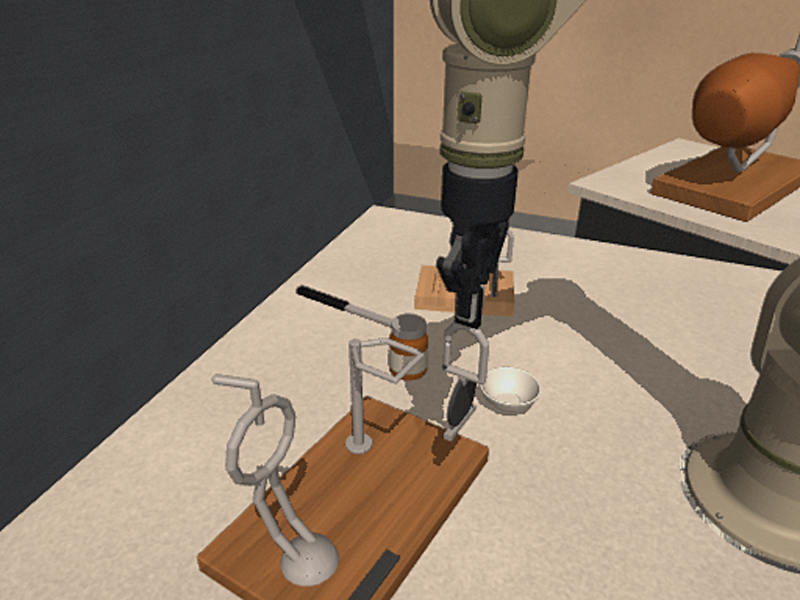

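View pics/t5.png

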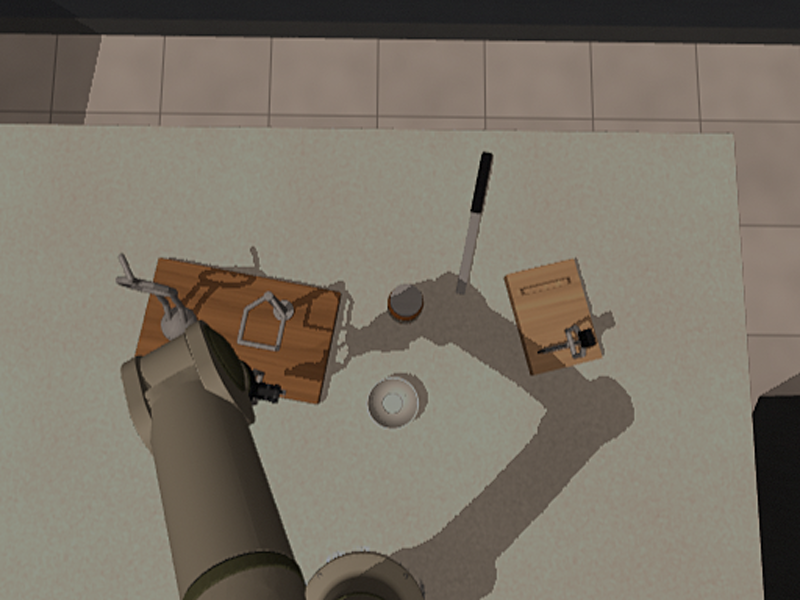

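Request:
drive_tool(plan=[[[0,0,-0.003,0.006,0,0,0],[0,0.002,-0.007,0.014,0,0,0],[0,0.004,-0.011,0.022,0,0,0],[0,0.005,-0.014,0.028,0,0,0],[0,0.005,-0.014,0.03,0,0,0]]])

```text
t: 7.45
eef_pos: [422.2, 183.9, 265.5]
eef_rot: [0.996, -0.086, -0.001, 0.0]
contact_force: [0.1, -0.4, -2.8]
gripper_width: 10.7
```

Request:
drive_tool(plan=[[[0,0,0,0,0,0,0],[0,0,0,0,0,0,0],[0,0,0,0,0,0,0],[0,0,0,0,0,0,0],[0,0,0,0,0,0,0]]])

```text
t: 7.95
eef_pos: [422.3, 183.5, 266.8]
eef_rot: [0.996, -0.087, 0.0, -0.0]
contact_force: [0.4, -0.2, -1.7]
gripper_width: 10.4
```

```bash
python3 -c "
from h import *
im=snap('side','s6')
go([422.6,183,266],-10)
p=bot.state()['eef_pos']
a=np.radians(-10);ux=np.array([np.cos(a),np.sin(a),0]);uy=np.array([-np.sin(a),np.cos(a),0])
seat=p+[0,0,15.2-39]
print('ring frame seat',(seat-[483.7,172.2,205])@ux,(seat-[483.7,172.2,205])@uy,seat[2]-205)
x0,y0,k=200,180,6
im=cv2.resize(im[y0:y0+100,x0:x0+130],None,fx=k,fy=k,interpolation=cv2.INTER_CUBIC)
def dot(P,c):
    q=(proj('side',P)[0]-[x0,y0]+.5)*k; cv2.circle(im,tuple(int(v) for v in q),3,c,-1)
for x,z in((24,-57),(24,-22),(24,-37),(-24,-61),(0,9),(-24,-30),(24,-61)): dot(seat+ux*x+[0,0,z],(0,0,255))
for y in(-32,0,32): dot(np.array([483.7,172.2,205])+uy*y,(0,255,0))
cv2.imwrite('pics/z6.png',im)"
```

```text
t 8.0 pos [422.3 183.5 266.7] yaw -9.93 F [ 0.2  0.5 -2.4] w 11.0
shift [0.0004 0.0004 0.0007] rot [-0.01 -0.01  0.07]
ring frame seat -62.44258610391916 0.4517722666652843 37.94101710397632
```

View pics/z6.png

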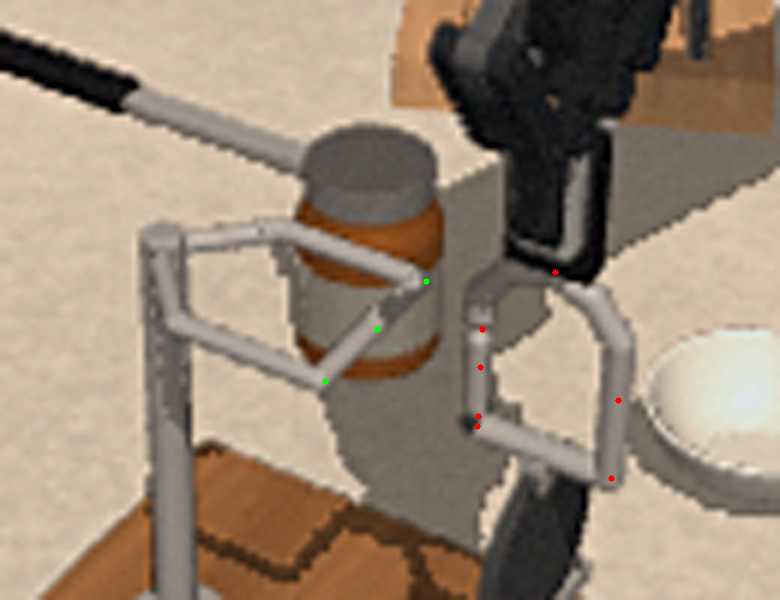

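Request:
drive_tool(plan=[[[0,0.004,0,0,0,0,0],[0,0.011,0,0,0,0,0],[0,0.018,0,0,0,0,0],[0,0.022,0,0,0,0,0],[0,0.025,0,0,0,0,0]]])

```text
t: 8.5
eef_pos: [447.5, 179.0, 266.4]
eef_rot: [0.996, -0.087, -0.0, 0.0]
contact_force: [-1.1, 0.5, -3.0]
gripper_width: 10.8
```

Request:
drive_tool(plan=[[[0,0.004,0,0,0,0,0],[0,0.008,0,0,0,0,0],[0,0.012,0,0,0,0,0],[0,0.016,0,0,0,0,0],[0,0.02,0,0,0,0,0]]])

```text
t: 9.0
eef_pos: [465.3, 175.7, 266.1]
eef_rot: [0.996, -0.086, -0.001, 0.0]
contact_force: [-5.9, 2.2, -3.5]
gripper_width: 10.9
```

```bash
cat > chk.py <<'E'
from h import *
import sys
im=snap('side',sys.argv[1])
go([493.5,170.5,266],-10)
p=bot.state()['eef_pos']
a=np.radians(-10);ux=np.array([np.cos(a),np.sin(a),0]);uy=np.array([-np.sin(a),np.cos(a),0])
seat=p+[0,0,15.2-39]
print('ring frame seat',(seat-[483.7,172.2,205])@ux,(seat-[483.7,172.2,205])@uy,seat[2]-205)
x0,y0,k=200,180,6
cv2.imwrite('pics/z'+sys.argv[1]+'.png',cv2.resize(im[y0:y0+100,x0:x0+130],None,fx=k,fy=k,interpolation=cv2.INTER_CUBIC))
E
python3 chk.py s7
```

```text
t 9.05 pos [466.  175.5 266. ] yaw -9.91 F [-2.9  1.2 -8.3] w 11.1
shift [ 0.028   0.0002 -0.0001] rot [0.07 0.14 0.09]
ring frame seat -18.04612001337124 0.2148368357102449 37.20399572865631
```

View pics/zs7.png

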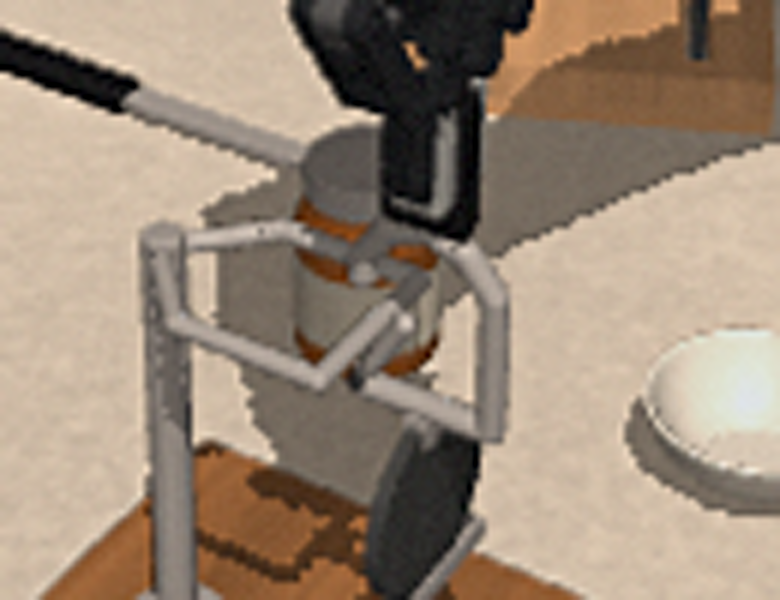

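Request:
drive_tool(plan=[[[0,0.003,0,0,0,0,0],[0,0.006,0,0,0,0,0],[0,0.009,0,0,0,0,0],[0,0.012,0,0,0,0,0],[0,0.014,0,0,0,0,0]]])

```text
t: 9.55
eef_pos: [478.8, 173.1, 265.7]
eef_rot: [0.996, -0.086, -0.002, 0.001]
contact_force: [-5.9, 0.6, -6.5]
gripper_width: 10.7
```

Request:
drive_tool(plan=[[[0,0.003,0,0,0,0,0],[0,0.006,0,0,0,0,0],[0,0.009,0,0,0,0,0],[0,0.012,0,0,0,0,0],[0,0.014,0,0,0,0,0]]])

```text
t: 10.05
eef_pos: [495.6, 170.9, 266.9]
eef_rot: [0.996, -0.087, 0.001, -0.0]
contact_force: [-0.2, -0.4, -2.3]
gripper_width: 10.9
```

```bash
python3 chk.py s8
```

```text
t 10.1 pos [495.9 170.9 267.1] yaw -9.95 F [-0.   0.6 -3.5] w 10.7
shift [-0.0023  0.0008  0.0011] rot [-0.06 -0.15  0.05]
ring frame seat 12.273300895259043 0.8617191316013517 38.28801937571018
```

View pics/zs8.png

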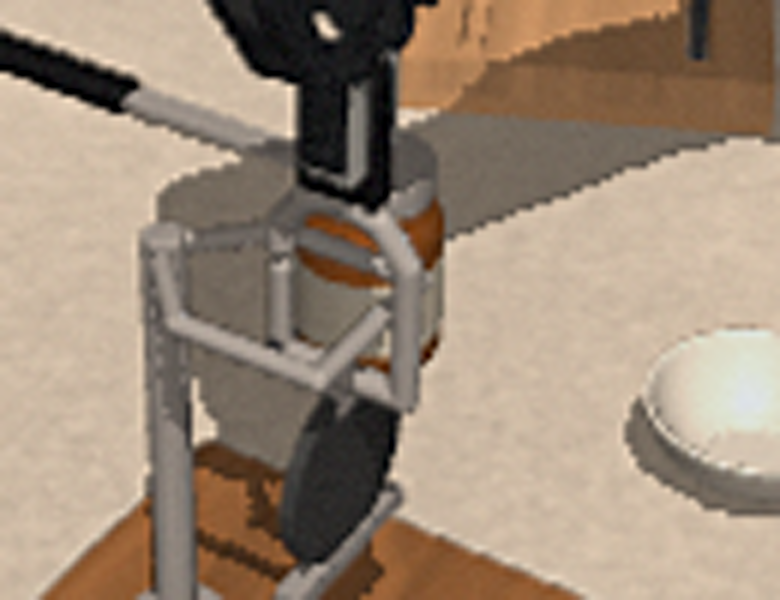

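Request:
drive_tool(plan=[[[0,-0.003,0,0.005,0,0,0],[0,-0.007,0,0.012,0,0,0],[0,-0.01,0,0.02,0,0,0],[0,-0.012,0,0.027,0,0,0],[0,-0.012,0,0.032,0,0,0]]])

```text
t: 10.6
eef_pos: [481.7, 173.0, 233.7]
eef_rot: [0.996, -0.086, -0.0, 0.0]
contact_force: [0.4, -0.4, -3.0]
gripper_width: 10.7
```

Request:
drive_tool(plan=[[[0,0,0,0.001,0,0,0],[0,0,0,0.002,0,0,0],[0,0,0,0.003,0,0,0],[0,0,0,0.004,0,0,0],[0,0,0,0.004,0,0,0]]])

```text
t: 11.1
eef_pos: [482.4, 173.0, 230.6]
eef_rot: [0.996, -0.087, 0.0, -0.0]
contact_force: [0.0, -0.3, -2.9]
gripper_width: 10.6
```

```bash
python3 chk.py s9
```

```text
t 11.15 pos [482.4 173.  230.6] yaw -9.93 F [ 1.1 -0.3 -3.5] w 10.7
shift [ 0.0113  0.0006 -0.0354] rot [-0.01 -0.01  0.07]
ring frame seat -1.3788394401547943 0.577007435276632 1.8320214092080391
```

View pics/zs9.png

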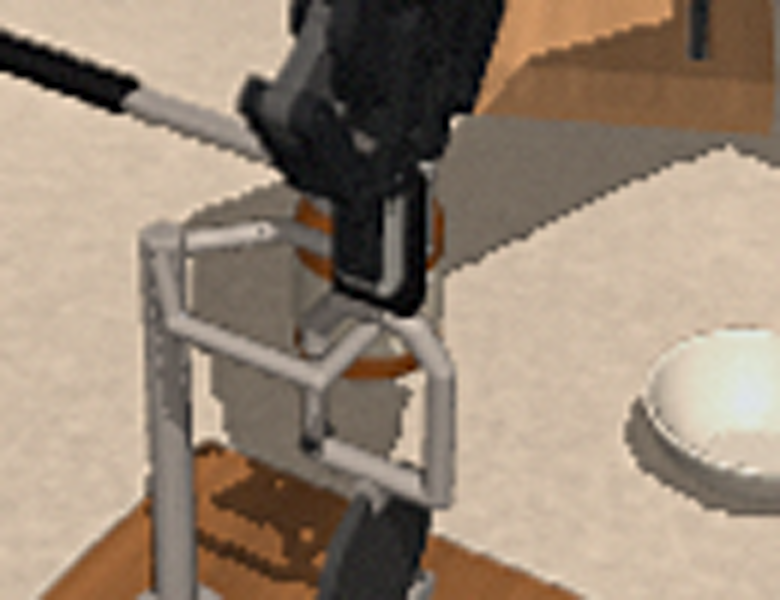

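Request:
drive_tool(plan=[[[0,0,0,0.0005,0,0,0],[0,0,0,0.001,0,0,0],[0,0,0,0.0015,0,0,0],[0,0,0,0.002,0,0,0],[0,0,0,0.002,0,0,0]]])

```text
t: 11.65
eef_pos: [482.5, 173.1, 229.3]
eef_rot: [0.996, -0.087, 0.0, -0.0]
contact_force: [-2.5, -1.0, 7.5]
gripper_width: 10.8
```

Request:
drive_tool(plan=[[[0,0,0,0.0005,0,0,0],[0,0,0,0.001,0,0,0],[0,0,0,0.0015,0,0,0],[0,0,0,0.0015,0,0,0],[0,0,0,0.0015,0,0,0]]])

```text
t: 12.15
eef_pos: [482.8, 173.2, 228.9]
eef_rot: [0.996, -0.087, 0.001, -0.0]
contact_force: [-4.7, -2.0, 19.4]
gripper_width: 11.0
```

Request:
drive_tool(plan=[[[0,0,0,-0.001,0,0,0],[0,0,0,-0.002,0,0,0],[0,0,0,-0.0022,0,0,0],[0,0,0,-0.0022,0,0,0],[0,0,0,-0.0022,0,0,0]]], squeeze=30)

```text
t: 12.65
eef_pos: [482.7, 173.1, 229.4]
eef_rot: [0.996, -0.086, 0.0, -0.0]
contact_force: [-0.0, 0.0, 3.2]
gripper_width: 11.0
```

Request:
drive_tool(plan=[[[0.011,0,0,0,0,0,0],[0.013,0,0,0,0,0,0],[0.016,0,0,0,0,0,0],[0.022,0,0,0,0,0,0],[0.032,0,0,0,0,0,0]]])

```text
t: 13.15
eef_pos: [482.2, 173.0, 229.1]
eef_rot: [0.996, -0.086, -0.0, 0.0]
contact_force: [-0.5, -0.6, -0.0]
gripper_width: 31.8
```

Request:
drive_tool(plan=[[[0.05,0,0,0,0,0,0],[0.05,0,0,0,0,0,0],[0.05,0,0,-0.005,0,0,0],[0.05,0,0,-0.012,0,0,0],[0.05,0,0,-0.02,0,0,0]]])

```text
t: 13.65
eef_pos: [482.4, 173.0, 250.0]
eef_rot: [0.996, -0.087, 0.0, -0.0]
contact_force: [0.3, 0.1, -0.7]
gripper_width: 49.6
```

```bash
python3 chk.py s10
```

```text
t 13.7 pos [483.  173.3 251.3] yaw -9.93 F [0.1 0.2 0.1] w 49.8
shift [ 0.0109  0.0009 -0.0147] rot [-0.06 -0.09  0.07]
ring frame seat -0.9004925466328655 0.9240936986975588 22.451379156610926
```

View pics/zs10.png

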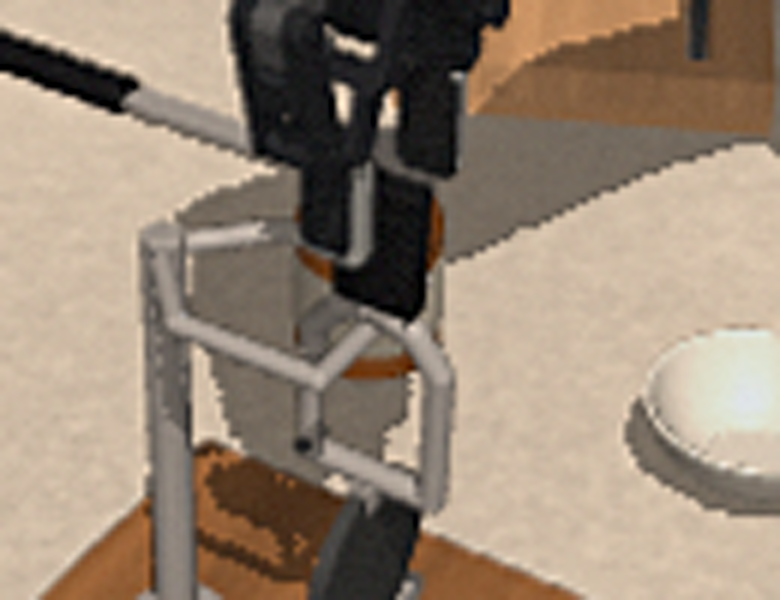

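Released and hanging. Raising clear, straight up.

Request:
drive_tool(plan=[[[0.05,0,0,-0.015,0,0,0],[0.05,0,0,-0.035,0,0,0],[0.05,0,0,-0.06,0,0,0],[0.05,0,0,-0.08,0,0,0],[0.05,0,0,-0.09,0,0,0]]])

```text
t: 14.2
eef_pos: [482.9, 173.2, 341.4]
eef_rot: [0.996, -0.087, 0.001, -0.001]
contact_force: [-0.8, 0.2, -0.4]
gripper_width: 50.3
```

Request:
drive_tool(plan=[[[0.05,0,0,0,0,0,0],[0.05,0,0,0,0,0,0],[0.05,0,0,0,0,0,0],[0.05,0,0,0,0,0,0],[0.05,0,0,0,0,0,0]]])

```text
t: 14.7
eef_pos: [482.2, 172.9, 338.6]
eef_rot: [0.996, -0.086, -0.001, 0.0]
contact_force: [0.1, -0.0, 0.1]
gripper_width: 50.5
```

Request:
drive_tool(plan=[[[0.05,0,0,0,0,0,0],[0.05,0,0,0,0,0,0],[0.05,0,0,0,0,0,0],[0.05,0,0,0,0,0,0],[0.05,0,0,0,0,0,0]]])

```text
t: 15.2
eef_pos: [482.3, 173.0, 339.3]
eef_rot: [0.996, -0.086, 0.0, 0.0]
contact_force: [-0.5, -0.7, -1.0]
gripper_width: 50.0
```

```bash
python3 chk.py s11; python3 chk.py s12; python3 -c "
import cv2;a=cv2.imread('pics/s11_raw.png');b=cv2.imread('pics/s12_raw.png');d=cv2.absdiff(a,b)[180:290,230:300];print(d.max(),d.mean())"
```

```text
t 15.25 pos [482.3 173.  339.3] yaw -9.92 F [ 0.   0.2 -0.1] w 50.4
shift [0.0114 0.0006 0.0733] rot [-0.   -0.    0.08]
ring frame seat -1.4769279366706898 0.5753487620097147 110.49050901232647
t 15.3 pos [482.3 173.  339.3] yaw -9.92 F [-0.1  0.3  0.2] w 50.1
shift [0.0114 0.0006 0.0733] rot [-0.    0.    0.08]
ring frame seat -1.4834392951913995 0.5817107198445288 110.46274963116628
30 2.0075324675324677
```

View pics/zs12.png

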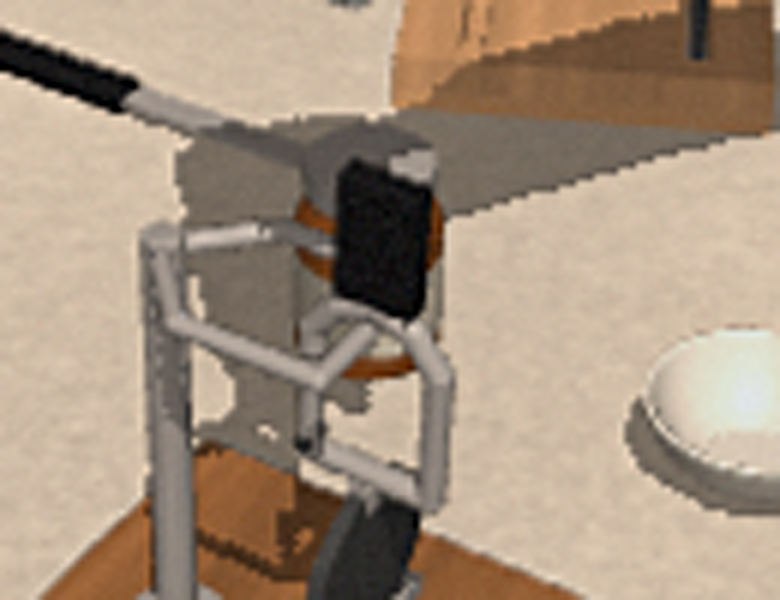

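View pics/s12.png

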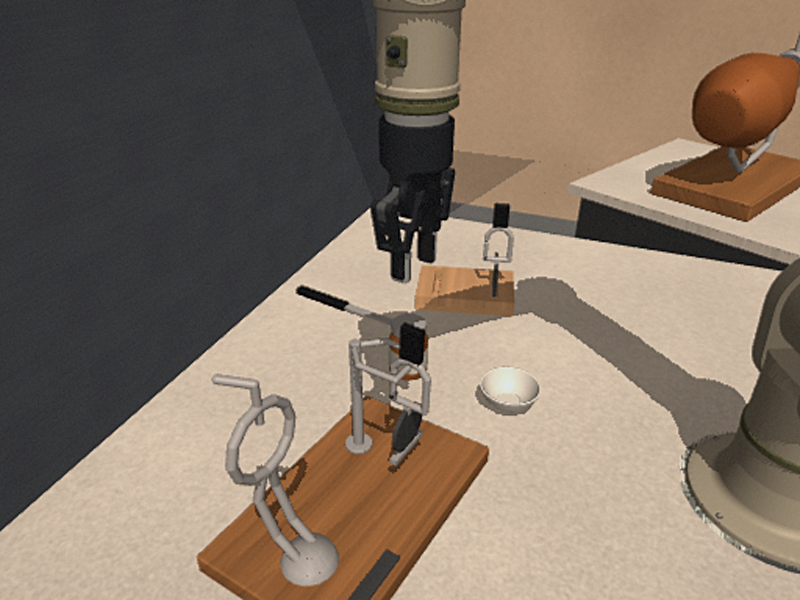

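Request:
drive_tool(plan=[[[0.05,0,0,0,0,0,0],[0.05,0,0,0,0,0,0],[0.05,0,0,0,0,0,0],[0.05,0,0,0,0,0,0],[0.05,0,0,0,0,0,0]]])

```text
t: 15.8
eef_pos: [482.3, 173.0, 339.2]
eef_rot: [0.996, -0.086, -0.0, 0.0]
contact_force: [-0.0, -0.6, 0.2]
gripper_width: 49.9
```

```bash
python3 chk.py s13; python3 -c "
import cv2,numpy as np
def c(n):
    a=cv2.imread(f'pics/{n}_raw.png')[200:235,250:280].max(2); ys,xs=np.where(a<35); return xs.mean(),ys.mean(),len(xs)
print(c('s11'),c('s12'),c('s13'))
b=cv2.imread('pics/s12_raw.png')
for m in('s11','s13'):
    d=cv2.absdiff(cv2.imread(f'pics/{m}_raw.png'),b)[200:300,230:290];print(m,d.max(),d.mean())"
```

```text
t 15.85 pos [482.3 173.  339.2] yaw -9.92 F [ 0.   0.3 -1. ] w 50.0
shift [0.0114 0.0006 0.0732] rot [0.   0.   0.08]
ring frame seat -1.4949011068696871 0.5765881470212525 110.44552798843961
(np.float64(13.294985250737463), np.float64(19.663716814159294), 339) (np.float64(13.338278931750741), np.float64(19.652818991097924), 337) (np.float64(13.31360946745562), np.float64(19.683431952662723), 338)
s11 30 2.1186666666666665
s13 22 2.0653888888888887
```

The label is at rest: the tab centroid moved less than 0.05 px over 0.6 s. Handing in.

```bash
python3 -c "
from h import *
bot.job_done()"
```

```text
the job is handed in; nothing more can be done
```

The round label is clipped onto the ring's bar and hanging freely. The job was handed in at about 15.9 s of the 48 s allowed; no verdict is given.

**What I did:** I gripped the tab of the round label, which was in the far slot, and lifted it straight out. I pushed the hook's gate against the ring's bar. The push force (about 6 N) dropped to zero when the bar went past the gate. I then lowered the hook until the bar sat in the bow, eased off, released the tab and raised the gripper about 110 mm straight up.

**Last checks:**
- **Label:** the last side pictures show the gate shut and the label upright. It was still, with the tab moving less than 0.05 px over 0.6 s.
- **Other objects:** in the side view the rectangular label, bowl and knife look unmoved, as does the jar, which is now partly hidden behind the label. I judged this by eye and did not measure it.
- **Robot:** it touches nothing, with the contact force within its noise of about 1 N.

**Overshoot:** while feeling for the bow I briefly pressed about 19 N onto the bar, more than needed but below the limits. I backed this off before releasing.

No check failed. The tab's measured height (188 mm) was about 4 mm below the height worked out from the given sizes (192 mm), so I used 192 mm. The bar's position agreed to within about 3 mm across the two views and the stand's outline.

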